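# Set up the polariscope to check a watch crystal

### The job

Get the polariscope ready for checking the watch crystal on its stage: with the fingertips, gently push the tint-plate slide fully home into the head, and push the analyser's lever round by its upright thumb pin until the pointer stands on the zero mark, the longest mark in the middle of the scale. Only push: do not grip anything or pull the analyser up out of its seat, and leave the crystal and the other things on the bench where they are.

Things in the scene. Friction and masses are not known exactly. Their poses are not given: they have to be found in the camera images.
- polariscope: Fixed table polariscope. Origin: on the analyser axis, at bench level; local x to its rear, y left (seen from the front), z up; at yaw 0 the front faces the robot. Grey lamp box 60 mm high, x -90 to 125, y -95 to 95 mm, glass stage on top. Column and clamp at the rear (x = 103 mm), 210 mm high, carry the black head: flat ring 160 mm across round the axis, 174 to 190 mm up.
- analyser_axis (a point): Point on the analyser's vertical axis, at the height of the head's top (190 mm). The analyser is an aluminium ring 92 mm across, 14 mm high, lying loose in the head's top: it turns on the axis; pulled upwards it would lift out.
- zero_mark (a point): Middle of the zero mark on the head's top, 65 mm from the axis, straight at the front (-x of the polariscope). The scale: white radial marks every 10 degrees over 60 degrees either side of the front, longer at 30 and 60, longest (24 mm) at zero.
- analyser (a joint): Angle of analyser, lever and pin in rad, positive counter-clockwise seen from above; 0 when the pointer (white, between the lever's two bars, in line with the pin) is on the zero mark. Stops at +-1.15. Starts at 0.45 to 1.0 (lever swung towards the polariscope's -y side). Stays where it is left; about 2 N at the pin turns it.
- thumb_pin (a point): Top centre of the upright steel thumb pin at the lever's outer end, 104 mm from the axis. Pin 12 mm in diameter, 192 to 226 mm above the bench, free in the air beyond the head's edge (80 mm from the axis). The lever, an open frame 19 mm wide, runs from it radially to the ring, 196 to 200 mm up.
- tint_slide (a joint): How far the tint-plate slide stands out of home, in m: 0 is fully home (end stop), at most 0.06. Starts at 0.035 to 0.055; about 2 N pushes it, and it stays. The slide is a flat dark steel frame 56 mm wide, 160 to 166 mm up, in rails under the head; it stands out on the polariscope's +y side, and a push towards -y sends it home.
- tab (a point): Middle of the upper edge of the slide's push tab, on its outer (+y) face. The tab is an upright black plate across the slide's outer end, 44 mm wide (along the polariscope's x), 4 mm thick, 158 to 194 mm above the bench; its outer face is 96 mm from the axis when home. Free space outside it.
- crystal: Watch crystal, a loose glass disc 34 mm across and 6 mm high, lying on the stage under the head; origin at the centre of its underside. Leave alone.
- loupe: Black watchmaker's eye loupe, 38 mm across, 34 mm high, standing loose on the bench; origin at the centre of its underside. Leave alone.
- blower: Dust blower, a rubber bulb 62 mm across with a nozzle pointing up, 121 mm high, standing loose on the bench; origin at the centre of its underside. Leave alone.
- watch: Steel watch head of 41 mm on a black rubber cushion 62 mm across, 27 mm high together, loose on the bench; origin at the centre of its underside. Leave alone.

How it is judged:
At the end, for the whole second after the job is handed in: The analyser stands at zero within 0.045 rad (2.6 degrees, a quarter of a division), still and down in its seat; the tint slide is within 4 mm of home; the crystal lies within 8 mm and loupe, blower and watch within 15 mm of where they began (value of joint analyser between -0.045 and 0.045 rad and value of joint tint_slide below 0.004 m and velocity of joint analyser between -0.02 and 0.02 rad/s and z of thumb_pin in the frame of polariscope below 0.229 m and distance of crystal from where it was at the start of the episode below 0.008 m and distance of each of loupe, blower, watch from where it was at the start of the episode below 0.015 m); the robot touches nothing.
It fails at once if the analyser is pulled up out of its seat (pin more than 5 mm high) (z of thumb_pin in the frame of polariscope above 0.231 m).
It fails at once if the polariscope is shoved hard, or a part of it is gripped (over 30 N from the fingers) (contact force between the fingers and polariscope above 30 N).
It fails at once if the crystal is shifted more than 8 mm (distance of crystal from where it was at the start of the episode above 0.008 m).
It fails at once if loupe, blower or watch is moved more than 15 mm (distance of any of loupe, blower, watch from where it was at the start of the episode above 0.015 m).
It also fails if it takes over 51 s, if anything falls off the work surface, if the arm or the gripper's body presses on something with over 40 N, if the wrist force passes 120 N, or if a joint passes its speed limit or range.

### The arm

A 6-joint arm with a two-finger parallel gripper is mounted at the origin on the work surface. World frame = base frame: x ahead of the robot, y to its left, z up, the work surface at z = 0. Lengths are in m, angles in rad, forces in N, time in s.
With the tool pointing down it reaches from about 0.325 to 1 m from the base axis. Payload 5.1 kg.
Tool frame: the origin (TCP) lies on the centre line of the jaws, within the pads' length; the fingertips stand 25 mm ahead of it and the grasp point (between the pads) lies 6 mm ahead of it; z points along the fingers, y is the direction in which the jaws open and shut (so a half turn about z gives the same grasp; the last joint's range is limited). The gripper opens to 85 mm and grips with 20 to 120 N. Pads are 22 mm wide; open, the fingers measure 114 mm over their backs; the gripper's body (76 mm by 85 mm) begins 54 mm behind the grasp point. The pads swing forward as they close: fully open they stand 13 mm farther back than shut.
Start: joints at [1.066, 0.124, 1.65, -0, 1.367, -0.083], TCP at [0.266, 0.593, 0.256] pointing down, gripper open.
Joint ranges: [-2.61, 2.61], [-1.02, 2.33], [0.03, 2.71], [-1.35, 4.49], [0.32, 2.68], [-2.91, 2.91]. Speed limits (rad/s): [2.57, 2.57, 3.14, 3.14, 3.14, 3.14].

### API

Orientations are given as a unit quaternion [x, y, z, w].
In Python, from workcell import status, capture, camera_info, env gives the robot as it stands.
- The arm moves only by the shell command python3 -m inch 'ROWS' [FORCE]. ROWS is JSON, a list of rows, each a list of 3 entries, a list of its own where there are three numbers: the shift along the tool's x, y, z in m, then the turn about the tool's z in units of 5 degrees (1.0 is 5 degrees), then the opening, from 0 (shut) to 1 (fully open). In form: [[[x, y, z], turn, fingers], ...]. A call has exactly 5 rows; each row is the pose to reach, as a shift and turn from the pose commanded when the call began, along the tool's axes at that moment; what a row does not reach only later rows make up. A row lasts 1/8 s, in which the tool goes at most 62.5 mm and 10.7 degrees, less where a joint would pass 70% of its speed; a pose out of reach is approached as far as the arm can. A call with a gripper value outside its range is refused whole. The fingers move at their own pace and stop on an object; FORCE is the grip in N (left out, the last holds). Time passes only in rows, so rows that repeat a pose let the fingers close, or fill a call up. It gives the time, the measured TCP pose, the force and the opening at its end, in the units of the state.
- status.observe(): the state, without advancing time (a new reading comes with each control period).
- capture(name): name is "side" or "top"; returns (picture, depth): 420x560x3 uint8, red, green, blue; 420x560 float32, m along the optical axis (not along the pixel's ray), 0 where there is no reading.
- camera_info(name): a dict with "fovy" (degrees; the focal length in pixels is half the picture's height over the tangent of half this angle, whatever the lens; pixels are square), "cx", "cy" (the principal point, pixels), "extrinsics" (4x4, takes a point from camera to world coordinates). Camera axes: x right, y down, z forward; pixel columns grow to the right and rows downward; lengths in m; the calibration is good to about 2 mm. A picture is of the moment at which its call begins. camera_info takes no time and is no camera call.
- env.job_done(): hands the job in, once; it reports no verdict.
The state is a dict: "t": time; "joint_pos": joint angles; "joint_vel": joint speeds; "tau": joint torques, N m; "tool_pos": TCP position; "tool_rot": TCP orientation; "ft_force": force on the tool from outside, world axes, zero at the start; "ft_torque": the same for the moment, N m; "width": finger opening in m.
Only numpy, scipy, OpenCV 4.12 (cv2) and the standard library are available. Lean on these libraries where they do the work, as an engineer would, in place of code of your own. Each camera call takes 0.05 s, during which the arm holds its last target.

## Working session

There is one attempt and no reset: what is moved stays moved. The work goes in short steps, Python scripts to look and compute and a shell command to move; the robot and the scene stay as the last step left them, time stands still between calls to the robot, and variables do not carry over. Pictures are saved under pics/ and viewed, and the job is handed in when it is done.

```bash
ls; mkdir -p pics
python3 - <<'E'
from workcell import status,capture,camera_info
import cv2,numpy as np
s=status.observe(); print({k:np.round(v,3).tolist() for k,v in s.items()})
for n in("side","top"):
    p,d=capture(n); cv2.imwrite(f"pics/{n}0.png",p[:,:,::-1]); np.savez(f"pics/{n}0.npz",p=p,d=d)
    c=camera_info(n); print(n,c['fovy'],c['cx'],c['cy'],np.round(c['extrinsics'],3).tolist(),{k for k in c})
E
```

```text
pics
{'t': 0.0, 'joint_pos': [1.066, 0.124, 1.652, -0.0, 1.367, -0.083], 'joint_vel': [0.001, -0.0, 0.0, 0.001, 0.001, 0.002], 'tau': [0.0, -42.36, -36.546, -0.0, 0.007, 0.0], 'tool_pos': [0.266, 0.593, 0.255], 'tool_rot': [0.209, 0.978, -0.001, -0.0], 'ft_force': [0.025, -0.282, 0.193], 'ft_torque': [-0.017, 0.001, 0.004], 'width': 0.086}
side 54.317690266887986 269.02967643258484 203.34145396384005 [[0.995, -0.038, 0.09, 0.457], [-0.096, -0.549, 0.83, -0.694], [0.018, -0.835, -0.55, 0.565], [0.0, 0.0, 0.0, 1.0]] {'fovy', 'extrinsics', 'cx', 'cy'}
top 45.017151056542716 276.26143955964636 205.39280577169166 [[-0.011, -0.991, 0.131, 0.406], [-1.0, 0.008, -0.025, -0.037], [0.024, -0.131, -0.991, 1.237], [0.0, 0.0, 0.0, 1.0]] {'fovy', 'extrinsics', 'cx', 'cy'}
```

View pics/side0.png

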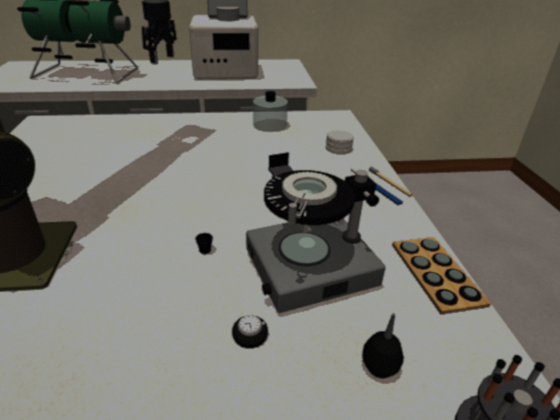

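View pics/top0.png

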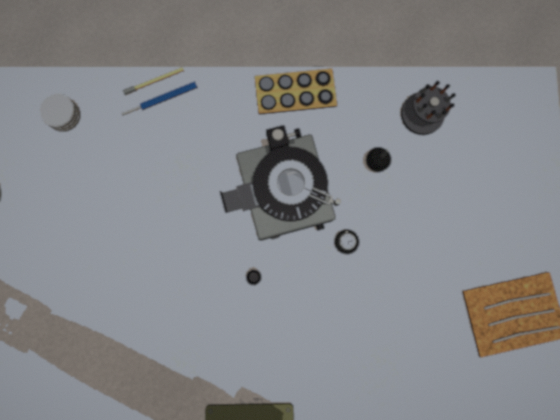

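The top view shows the head centred near (290,184), the tab near (226,202), and the lever and pin near (337,201). The side view agrees. Next I'll zoom in and measure.

```bash
cat > h.py <<'E'
import numpy as np,cv2
from workcell import camera_info
def K(n):
    c=camera_info(n); return 210/np.tan(np.radians(c['fovy']/2)),c['cx'],c['cy'],np.array(c['extrinsics'])
def cloud(n,d):
    f,cx,cy,E=K(n); v,u=np.mgrid[:420,:560]
    P=np.stack([(u-cx)/f*d,(v-cy)/f*d,d],-1)
    return P@E[:3,:3].T+E[:3,3]
def atz(n,u,v,z):
    f,cx,cy,E=K(n); r=E[:3,:3]@np.array([(u-cx)/f,(v-cy)/f,1]); return E[:3,3]+r*(z-E[2,3])/r[2]
def proj(n,p):
    f,cx,cy,E=K(n); q=E[:3,:3].T@(np.array(p)-E[:3,3]); return np.array([f*q[0]/q[2]+cx,f*q[1]/q[2]+cy])
def crop(n,p,u0,v0,w,h,s,out):
    c=p[v0:v0+h,u0:u0+w,::-1]; c=cv2.resize(c,None,fx=s,fy=s,interpolation=cv2.INTER_CUBIC)
    c=cv2.convertScaleAbs(c,alpha=1.5); cv2.imwrite(out,c)
E
python3 - <<'E'
from h import *
T=np.load('pics/top0.npz');S=np.load('pics/side0.npz')
crop('top',T['p'],210,120,150,120,5,'pics/topz.png'); crop('side',S['p'],235,130,160,120,5,'pics/sidez.png')
W=cloud('top',T['d'])
z=W[...,2]; reg=(slice(120,245),slice(210,350))
w=W[reg].reshape(-1,3)
# head top / ring
m=(w[:,2]>.18)&(w[:,2]<.193); print('head',m.sum()); 
m2=np.zeros_like(m); 
a=w[(w[:,2]>.199)&(w[:,2]<.208)]; print('ring',len(a),a.mean(0),a.min(0),a.max(0))
hd=w[(w[:,2]>.180)&(w[:,2]<.207)]
(c,r)=cv2.minEnclosingCircle(hd[:,:2].astype(np.float32)); print('circ head',c,r)
for u,v in [(226,202),(224,195),(227,208),(337,201),(338,202),(245,197),(290,184),(278,137)]: print(u,v,W[v,u].round(4))
lb=w[(w[:,2]>.05)&(w[:,2]<.07)]; print(cv2.minAreaRect(lb[:,:2].astype(np.float32)*1000))
E
```

```text
head 3017
ring 1063 [ 0.59295875 -0.09580222  0.20242218] [ 0.54228276 -0.18645315  0.19900161] [ 0.70123618 -0.04811989  0.20798068]
circ head (0.5928679704666138, -0.06922407448291779) 0.12777741253376007
226 202 [0.5548 0.0431 0.1685]
224 195 [0.5705 0.0477 0.1647]
227 208 [0.5421 0.041  0.1674]
337 201 [ 0.5476 -0.1855  0.2229]
338 202 [ 0.5453 -0.1873  0.2241]
245 197 [0.5657 0.0029 0.1655]
290 184 [ 0.5882 -0.0922  0.194 ]
278 137 [ 0.6858 -0.0679  0.2063]
((608.38232421875, -88.91348266601562), (215.14488220214844, 190.3885040283203), 14.616413116455078)
```

Run:
```python
import numpy as np
E=0
from h import *
T=np.load('pics/top0.npz');W=cloud('top',T['d'])
np.set_printoptions(linewidth=220)
print((W[194:210,326:344,2]*1000).astype(int)); print((W[186:216,218:250:2,2]*1000).astype(int))
```

```text
[[197 198 197  51   2   1   0   0  -2  -2   0   2   0  -5  -6  -2  -1   1]
 [187 201 195 198 200   1   3  -4  -2  -6   0  -2   0  -1   2  -4   1  -4]
 [ 62  57  59 198 198 204 198  -3  -2  -1   0   0  -4   1  -2  -2   1   0]
 [ 60  56  58  54   2 195 198   0   1  -1   0  -1   3   0  -2   0   0   2]
 [ 60  61  59  56 199 198  -3   2  -2   1   1  -1   6   3   2   0   4   0]
 [ 56  57  59  60 201 200 199   2  -1  -2 222 227 225 228 222  -1   1   1]
 [ 53  55  61 197 199 202 202 198 199 220 226 223 224 222 221  -2   0   0]
 [ 58  61  59 196 198 201 200 200 203 220 225 222 222 227 226   0   1  -3]
 [197 202 197 196 200 198 200 198 209 219 226 226 224 225 224   0   2  -2]
 [198 196 199 199  57  55   2 200 201 216 229 226 223 221 223  -5  -3  -1]
 [ 62  62 197 199  60  60  48   4 199 210 217 222 223 215  -3   2  -1  -2]
 [ 61  58  63  56  58  58  57   1 194 200 200 209   2  -5   1   1  -4   0]
 [ 63  59  58  58  64  58  55  -1   1   0   0  -1   0  -6  -1   0   3   5]
 [ 59  61  57  56  60  59  55   1  -1   0   0   0   3   0  -1   4  -1   0]
 [ 64  61  57  60  54  58  60  52   0  -3  -3  -2 
[... 1891 characters left out ...]
 165  166  164  165  161  167  166]
 [  -1    1   -1  191  171  162  163  166  164  166  165  166  166  164  164  162]
 [  -1    0   -1  194  184  163  166  167  165  165  166   -2  166  165  162  164]
 [   0    0   -1    0  190 1237  165  161  165    0   -3   -3   -2  164  165    0]
 [   2    0   -1    0  182  164  165  163    0   -1    0    0   -1   -2    1   -1]
 [   0    0    2   -4  170  160   -2    0   -2    4    4   -4   -4    3    2    0]
 [  -1   -3   -1   -1   -4    0    0    1    1    2    1   -4   -2   -3   -1   -2]
 [   0   -2   -1    3    1    0    3    0   -2    1   -1    0   -1    0   -1    0]
 [   2   -3    0    2    0    0    2   -2   -3   -2   -2   -1    0    0    1   -3]]
```

Run:
```python
from h import *
from scipy.optimize import least_squares
T=np.load('pics/top0.npz');W=cloud('top',T['d']);P=T['p']
w=W[120:245,210:350].reshape(-1,3)
yaw=np.radians(14.6)
ax0=np.array([.5915,-.0933])
r=np.linalg.norm(w[:,:2]-ax0,axis=1)
a=w[(w[:,2]>.198)&(w[:,2]<.21)&(r<.05)]
c,R=cv2.minEnclosingCircle((a[:,:2]*1000).astype(np.float32)); print('ring',c,R)
hd=w[(w[:,2]>.178)&(w[:,2]<.196)&(r<.086)]
c,R=cv2.minEnclosingCircle((hd[:,:2]*1000).astype(np.float32)); print('head',c,R)
pin=w[(w[:,2]>.218)&(w[:,1]<-.15)]; pc=pin.mean(0); print('pin',pc,len(pin))
tab=w[(w[:,2]>.186)&(w[:,1]>.0)]
tb=tab[(np.abs(tab[:,2]-.192)<.008)&(tab[:,1]>.02)]; print('tab',len(tb),tb.mean(0))
fit=np.polyfit(tb[:,0],tb[:,1],1); print('tab dir yaw',np.degrees(np.arctan(fit[0])))
for ax in [ax0]:
    d=pc[:2]-ax; print('pin r',np.linalg.norm(d),'ang',np.degrees(np.arctan2(d[1],d[0]))-180-14.6)
    Rm=np.array([[np.cos(yaw),np.sin(yaw)],[-np.sin(yaw),np.cos(yaw)]])
    print('tab local',Rm@(tb.mean(0)[:2]-ax)); print(Rm@(tb[:,:2]-ax).T@np.zeros(1) if 0 else '')
    loc=(Rm@(tb[:,:2]-ax).T).T; print(loc.min(0),loc.max(0),np.median(loc,0))
z=np.where(W[...,2]<0.02,0,1)
for nm,(u,v) in dict(loupe=(254,276),blower=(378,159),watch=(347,241)).items(): print(nm,W[v,u].round(3))
z0=ax0+.065*np.array([-np.cos(yaw),-np.sin(yaw)]); print('zero px',proj('top',[*z0,.19]),'axis px',proj('top',[*ax0,.19]))
```

```text
ring (590.858642578125, -93.83541870117188) 47.70249557495117
head (594.6026611328125, -93.78645324707031) 83.04393768310547
pin [ 0.546922   -0.18664832  0.22439312] 30
tab 43 [0.55456421 0.04813546 0.19285   ]
tab dir yaw 14.25452292775265
pin r 0.1034461513368673 ang -310.12656419214625
tab local [-9.15614678e-05  1.46178772e-01]

[-0.02217419  0.14423115] [0.02072031 0.14831765] [0.00129292 0.14612465]
loupe [ 0.397 -0.012  0.   ]
blower [ 0.669 -0.308  0.068]
watch [ 0.478 -0.236  0.024]
zero px [298.70704106 212.48663215] axis px [290.40756    182.77988924]
```

View pics/topz.png

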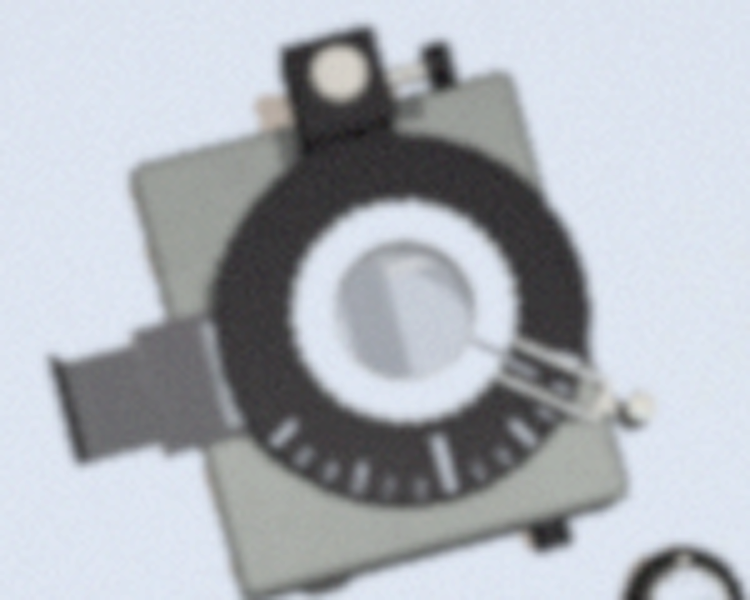

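View pics/sidez.png

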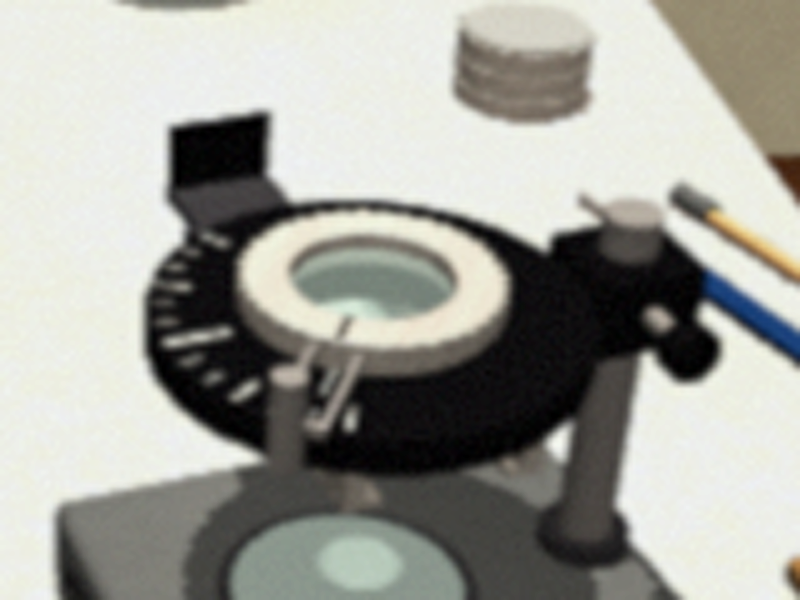

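The zero mark appears at (299,212), exactly where my axis and yaw estimate projects it. That gives axis (0.5915,-0.0933), yaw 14.6°, pin at about +50° and slide out about 51 mm. Next I'll compute the approach in tool axes, with the jaws shut and tool x along the polariscope's y.

```bash
cat >> h.py <<'E'
from scipy.spatial.transform import Rotation as Rn
from workcell import status
AX=np.array([.5915,-.0933]);YAW=np.radians(14.6)
def loc2w(x,y,z): c,s=np.cos(YAW),np.sin(YAW); return np.array([AX[0]+c*x-s*y,AX[1]+s*x+c*y,z])
def st(goals=()):
    s=status.observe(); R=Rn.from_quat(s['tool_rot']).as_matrix(); p=np.array(s['tool_pos'])
    c,q=np.cos(YAW),np.sin(YAW); d=p[:2]-AX
    xa=np.degrees(np.arctan2(R[1,0],R[0,0]))
    print('t',round(s['t'],2),'loc',np.round([c*d[0]+q*d[1],-q*d[0]+c*d[1],p[2]],4),'toolx-localy deg',round(xa-14.6-90,2),'F',np.round(s['ft_force'],1),'w',round(s['width'],3))
    for g in goals: print(g,'shift',np.round(R.T@(loc2w(*g)-p),4))
E
python3 -c "
from h import *
st([(0,.195,.256),(0,.195,.197)])"
```

```text
t 0.1 loc [-0.1422  0.7458  0.2552] toolx-localy deg 51.23 F [ 0.5  0.2 -0.5] w 0.086
(0, 0.195, 0.256) shift [-4.558e-01 -3.404e-01 -3.000e-04]
(0, 0.195, 0.197) shift [-0.4558 -0.3403  0.0587]
```

```bash
python3 -m inch '[[[-0.08,-0.06,0],2,0],[[-0.16,-0.12,0],4,0],[[-0.24,-0.18,0],6,0],[[-0.32,-0.24,0],8,0],[[-0.36,-0.27,0],10.25,0]]' 20; python3 -c "
from h import *
st([(0,.195,.256),(0,.195,.197)])"
```

```text
t: 0.72
tool_pos: [0.4178, 0.3177, 0.2559]
tool_rot: [0.61, 0.792, -0.0, 0.0]
ft_force: [0.9, 0.5, 0.1]
width: 0.0003
t 0.72 loc [-0.0645  0.4415  0.2559] toolx-localy deg 0.16 F [0.9 0.5 0.1] w 0.0
(0, 0.195, 0.256) shift [-0.2466  0.0638 -0.    ]
(0, 0.195, 0.197) shift [-0.2466  0.0638  0.059 ]
```

```bash
python3 -m inch '[[[0,0,0],0,0],[[0,0,0],0,0],[[0,0,0],0,0],[[0,0,0],0,0],[[0,0,0],0,0]]'; python3 -c "
from h import *
st([(0,.195,.256),(0,.195,.197)])"
```

```text
t: 1.35
tool_pos: [0.417, 0.3203, 0.2563]
tool_rot: [0.607, 0.794, -0.0, -0.0]
ft_force: [0.4, -0.0, -0.3]
width: 0.0001
t 1.35 loc [-0.0646  0.4442  0.2563] toolx-localy deg 0.58 F [ 0.4 -0.  -0.3] w 0.0
(0, 0.195, 0.256) shift [-0.2499  0.062   0.0003]
(0, 0.195, 0.197) shift [-0.2499  0.0621  0.0593]
```

```bash
python3 -m inch '[[[-0.05,0.012,0],0,0],[[-0.1,0.025,0],0,0],[[-0.15,0.037,0.02],0,0],[[-0.2,0.05,0.04],0,0],[[-0.249,0.062,0.059],0.1,0]]'; python3 -m inch '[[[0,0,0],0,0],[[0,0,0],0,0],[[0,0,0],0,0],[[0,0,0],0,0],[[0,0,0],0,0]]'
python3 - <<'E'
from h import *
st([(0,.195,.197),(0,.16,.197)])
p,d=capture('side') if 0 else __import__('workcell').capture('side'); cv2.imwrite('pics/s1.png',p[:,:,::-1]); crop('side',p,220,50,160,160,3.7,'pics/s1z.png')
E
```

```text
t: 1.98
tool_pos: [0.5428, 0.0942, 0.1969]
tool_rot: [0.611, 0.791, 0.0, 0.0]
ft_force: [-0.7, 0.7, 0.1]
width: -0.0002
t: 2.6
tool_pos: [0.5421, 0.096, 0.1978]
tool_rot: [0.611, 0.792, 0.0, 0.0]
ft_force: [-0.1, 0.4, -0.3]
width: 0.0001
t 2.6 loc [-1.000e-04  1.957e-01  1.978e-01] toolx-localy deg 0.06 F [-0.1  0.4 -0.3] w 0.0
(0, 0.195, 0.197) shift [-0.0007  0.0001  0.0008]
(0, 0.16, 0.197) shift [-0.0357  0.0001  0.0008]
```

View pics/s1z.png

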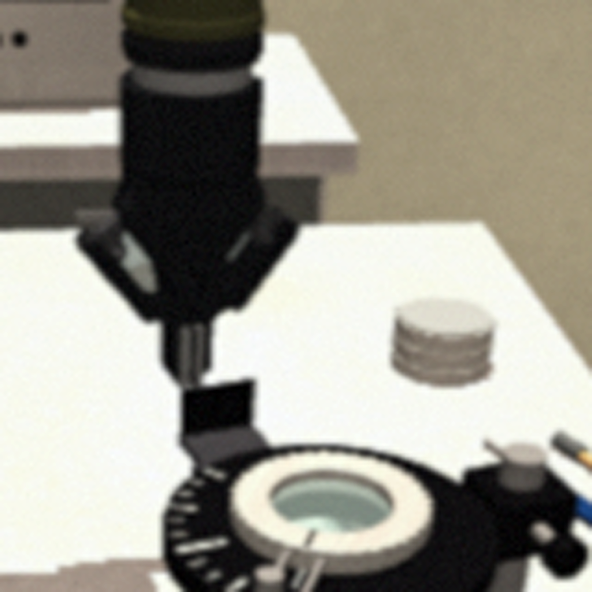

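The shut fingers stand behind the tab, clear of it, at about (190,380) in the crop, and they are low enough to meet its face. Now the push, in stages.

```bash
python3 -m inch '[[[-0.01,0,0],0,0],[[-0.02,0,0],0,0],[[-0.028,0,0],0,0],[[-0.036,0,0],0,0],[[-0.044,0,0],0,0]]';  python3 -m inch '[[[-0.006,0,0],0,0],[[-0.012,0,0],0,0],[[-0.018,0,0],0,0],[[-0.024,0,0],0,0],[[-0.03,0,0],0,0]]'; python3 -c "
from h import *
st([(0,.11,.197)])"
```

```text
t: 3.28
tool_pos: [0.5533, 0.0525, 0.1973]
tool_rot: [0.612, 0.791, 0.0, -0.0]
ft_force: [0.0, 1.6, 1.8]
width: -0.0001
t: 3.9
tool_pos: [0.5608, 0.0234, 0.1973]
tool_rot: [0.612, 0.791, -0.0, -0.0]
ft_force: [-0.5, 2.3, 0.4]
width: -0.0002
t 3.9 loc [-0.0003  0.1206  0.1973] toolx-localy deg -0.01 F [-0.5  2.3  0.4] w -0.0
(0, 0.11, 0.197) shift [-0.0106  0.0003  0.0003]
```

Pushing with about 2 N. I'll finish slowly towards the stop, expected at y of about 0.107.

```bash
python3 -m inch '[[[-0.002,0,0],0,0],[[-0.004,0,0],0,0],[[-0.006,0,0],0,0],[[-0.008,0,0],0,0],[[-0.01,0,0],0,0]]';  python3 -m inch '[[[-0.0005,0,0],0,0],[[-0.001,0,0],0,0],[[-0.0015,0,0],0,0],[[-0.002,0,0],0,0],[[-0.0025,0,0],0,0]]'; python3 -c "
from h import *
st([(0,.107,.197)])"
```

```text
t: 4.53
tool_pos: [0.5633, 0.014, 0.1973]
tool_rot: [0.612, 0.791, -0.0, -0.0]
ft_force: [0.2, 1.7, -0.6]
width: 0.0001
t: 5.15
tool_pos: [0.5639, 0.0116, 0.1973]
tool_rot: [0.612, 0.791, -0.0, -0.0]
ft_force: [-0.4, 1.9, 0.2]
width: 0.0
t 5.15 loc [-0.0003  0.1085  0.1973] toolx-localy deg -0.01 F [-0.4  1.9  0.2] w 0.0
(0, 0.107, 0.197) shift [-0.0015  0.0003  0.0003]
```

```bash
python3 -m inch '[[[-0.0005,0,0],0,0],[[-0.001,0,0],0,0],[[-0.0015,0,0],0,0],[[-0.0015,0,0],0,0],[[-0.0015,0,0],0,0]]';  python3 -m inch '[[[-0.0005,0,0],0,0],[[-0.0005,0,0],0,0],[[-0.001,0,0],0,0],[[-0.001,0,0],0,0],[[-0.001,0,0],0,0]]'; python3 -c "
from h import *
st([(0,.107,.197)])"
```

```text
t: 5.78
tool_pos: [0.5643, 0.0101, 0.1973]
tool_rot: [0.612, 0.791, -0.0, 0.0]
ft_force: [-1.2, 1.2, -0.3]
width: 0.0003
t: 6.4
tool_pos: [0.5643, 0.01, 0.1973]
tool_rot: [0.612, 0.791, 0.0, -0.001]
ft_force: [-2.8, 4.8, 1.3]
width: -0.0003
t 6.4 loc [-0.0003  0.1068  0.1973] toolx-localy deg -0.0 F [-2.8  4.8  1.3] w -0.0
(0, 0.107, 0.197) shift [0.0002 0.0003 0.0003]
```

```bash
python3 -m inch '[[[-0.0005,0,0],0,0],[[-0.0005,0,0],0,0],[[-0.001,0,0],0,0],[[-0.001,0,0],0,0],[[-0.001,0,0],0,0]]'; python3 -c "
from h import *
st([(0,.107,.197)])"
```

```text
t: 7.02
tool_pos: [0.5643, 0.0099, 0.1973]
tool_rot: [0.611, 0.791, 0.001, -0.002]
ft_force: [-3.4, 8.9, 1.5]
width: -0.0001
t 7.03 loc [-0.0003  0.1067  0.1973] toolx-localy deg 0.01 F [-3.4  8.9  1.5] w -0.0
(0, 0.107, 0.197) shift [0.0003 0.0003 0.0003]
```

The slide is home: it stopped at y=0.1067 (96 mm plus the 10.7 mm half-width of the fingers) with force rising to 9 N. Next I'll back off, rise, and cross over to the pin's far side.

```bash
python3 -m inch '[[[0.015,0,0],0,0],[[0.035,0,0],0,0],[[0.035,0,-0.04],0,0],[[0.035,0,-0.08],0,0],[[0.035,0,-0.08],0,0]]'
python3 - <<'E'
from h import *
from workcell import capture
st([(-.067,-.135,.275),(-.067,-.135,.232)])
E
```

```text
t: 7.65
tool_pos: [0.5579, 0.0428, 0.2823]
tool_rot: [0.611, 0.791, 0.002, 0.004]
ft_force: [0.8, -0.1, 0.5]
width: 0.0003
t 7.65 loc [0.0018 0.1402 0.2823] toolx-localy deg 0.03 F [ 0.8 -0.1  0.5] w 0.0
(-0.067, -0.135, 0.275) shift [-0.2751 -0.069   0.0076]
(-0.067, -0.135, 0.232) shift [-0.275  -0.0694  0.0506]
```

```bash
python3 -m inch '[[[-0.055,-0.014,0],0,0],[[-0.11,-0.028,0],0,0],[[-0.165,-0.042,0],0,0],[[-0.22,-0.055,0],0,0],[[-0.275,-0.069,0],0,0]]'; python3 -m inch '[[[0,0,0],0,0],[[0,0,0],0,0],[[0,0,0.015],0,0],[[0,0,0.03],0,0],[[0,0,0.045],0,0]]';python3 - <<'E'
from h import *
from workcell import capture
st([(-.067,-.135,.232),(-.067,-.1,.232)])
W=None
for n in('top','side'):
    p,d=capture(n); np.savez(f'pics/{n}2.npz',p=p,d=d)
    crop(n,p,*((210,120,150,120,5) if n=='top' else (220,100,160,120,5)),f'pics/{n}2z.png')
E
```

```text
t: 8.28
tool_pos: [0.5581, -0.2425, 0.2762]
tool_rot: [0.611, 0.791, -0.0, -0.0]
ft_force: [-0.2, 0.0, -0.3]
width: -0.0001
t: 8.9
tool_pos: [0.5582, -0.2404, 0.2305]
tool_rot: [0.611, 0.792, -0.0, -0.001]
ft_force: [-0.2, 0.3, -0.2]
width: 0.0001
t 8.9 loc [-0.0693 -0.134   0.2305] toolx-localy deg 0.06 F [-0.2  0.3 -0.2] w 0.0
(-0.067, -0.135, 0.232) shift [-0.001   0.0023 -0.0015]
(-0.067, -0.1, 0.232) shift [ 0.034   0.0023 -0.0015]
```

View pics/top2z.png

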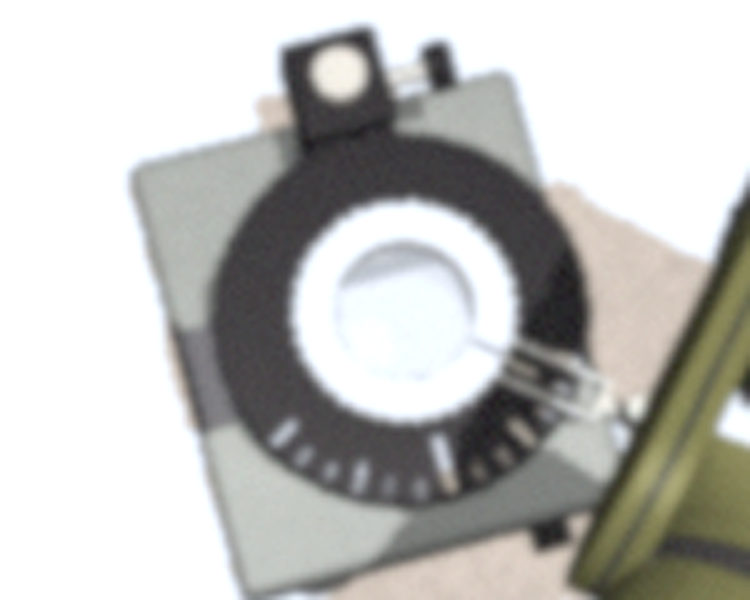

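View pics/side2z.png

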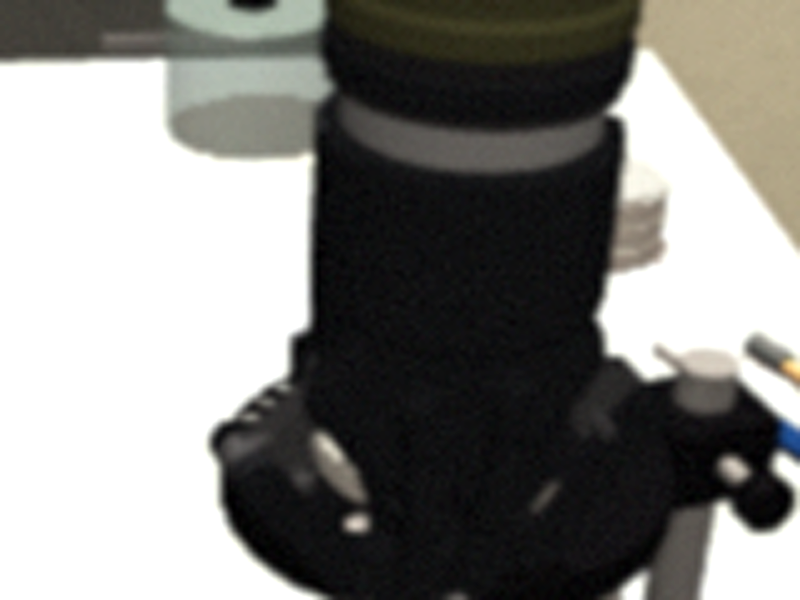

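Slide flush under the head now (the tab is gone from its old spot at (65,400) in the crop). The lever hasn't moved, and the fingers stand on the pin's outer side. I'll approach and then follow the arc.

```bash
python3 -m inch '[[[0.008,0,-0.0015],0,0],[[0.016,0,-0.0015],0,0],[[0.024,0.001,-0.0015],0,0],[[0.03,0.001,-0.0015],0,0],[[0.034,0.001,-0.0015],0,0]]'
python3 - <<'E'
from h import *
st([(-.070,-.0935,.232),(-.080,-.0836,.232),(-.085,-.0765,.232),(-.09,-.0687,.232)])
E
```

```text
t: 9.62
tool_pos: [0.5508, -0.2078, 0.234]
tool_rot: [0.611, 0.791, 0.0, 0.0]
ft_force: [0.3, -1.0, -0.4]
width: 0.0004
t 9.62 loc [-0.0682 -0.1006  0.234 ] toolx-localy deg 0.01 F [ 0.3 -1.  -0.4] w 0.0
(-0.07, -0.0935, 0.232) shift [ 0.0071 -0.0018  0.002 ]
(-0.08, -0.0836, 0.232) shift [ 0.017  -0.0118  0.002 ]
(-0.085, -0.0765, 0.232) shift [ 0.0241 -0.0168  0.002 ]
(-0.09, -0.0687, 0.232) shift [ 0.0319 -0.0218  0.002 ]
```

```bash
python3 -m inch '[[[0.006,-0.001,0.001],0,0],[[0.0115,-0.006,0.001],0,0],[[0.017,-0.0118,0.001],0,0],[[0.0205,-0.0143,0.001],0,0],[[0.024,-0.0168,0.001],0,0]]'
python3 - <<'E'
from h import *
st([(-.09,-.0687,.232),(-.0943,-.0607,.232),(-.0977,-.0523,.232),(-.1005,-.0436,.232),(-.1024,-.0348,.232)])
E
```

```text
t: 10.25
tool_pos: [0.5278, -0.1914, 0.2333]
tool_rot: [0.612, 0.791, -0.002, 0.001]
ft_force: [-2.5, -7.5, 0.4]
width: -0.0002
t 10.25 loc [-0.0864 -0.0789  0.2333] toolx-localy deg -0.04 F [-2.5 -7.5  0.4] w -0.0
(-0.09, -0.0687, 0.232) shift [ 0.0102 -0.0036  0.0013]
(-0.0943, -0.0607, 0.232) shift [ 0.0182 -0.0079  0.0013]
(-0.0977, -0.0523, 0.232) shift [ 0.0266 -0.0113  0.0012]
(-0.1005, -0.0436, 0.232) shift [ 0.0353 -0.0141  0.0012]
(-0.1024, -0.0348, 0.232) shift [ 0.0441 -0.016   0.0011]
```

Force is 7.5 N, a bit more than expected, so I'll check that the lever is turning.

Run:
```python
from h import *
from workcell import capture
p,d=capture('top'); crop('top',p,230,140,130,100,6,'pics/top3z.png'); st()
```

```text
t 10.3 loc [-0.0865 -0.0783  0.2331] toolx-localy deg -0.04 F [-2.5 -5.8  0.7] w -0.0
```

View pics/top3z.png

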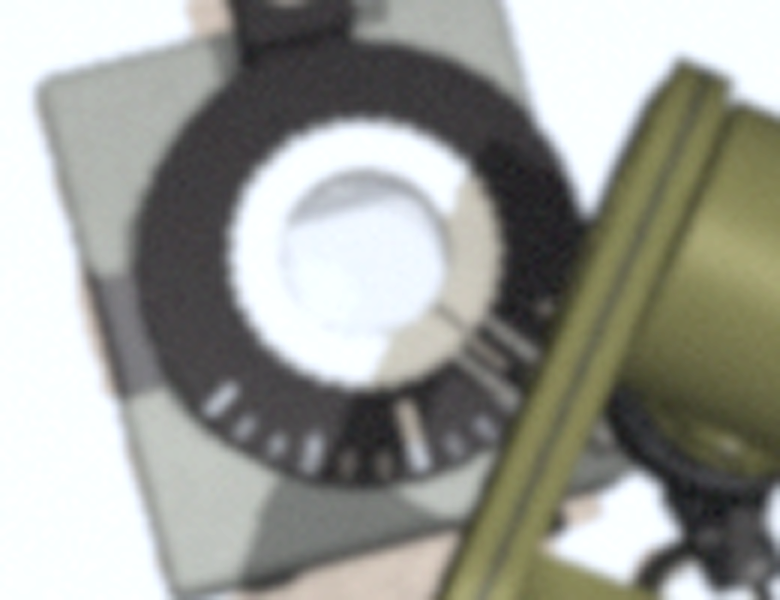

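The lever is turning: its bars now cross near (490,365), about 10° nearer zero. I'll carry on along the arc.

```bash
python3 -m inch '[[[0.005,-0.002,0],0,0],[[0.01,-0.0038,0],0,0],[[0.0145,-0.006,0],0,0],[[0.019,-0.0082,0],0,0],[[0.0235,-0.010,0],0,0]]'
python3 - <<'E'
from h import *
st([(-.0977,-.0523,.232),(-.1005,-.0436,.232),(-.1024,-.0348,.232),(-.1036,-.0258,.232),(-.104,-.0187,.232)])
E
```

```text
t: 10.92
tool_pos: [0.5128, -0.1689, 0.233]
tool_rot: [0.612, 0.791, -0.0, 0.0]
ft_force: [-1.7, -3.3, 0.7]
width: 0.0001
t 10.93 loc [-0.0952 -0.0533  0.233 ] toolx-localy deg -0.02 F [-1.7 -3.3  0.7] w 0.0
(-0.0977, -0.0523, 0.232) shift [ 0.001  -0.0025  0.001 ]
(-0.1005, -0.0436, 0.232) shift [ 0.0097 -0.0053  0.001 ]
(-0.1024, -0.0348, 0.232) shift [ 0.0185 -0.0072  0.001 ]
(-0.1036, -0.0258, 0.232) shift [ 0.0275 -0.0084  0.001 ]
(-0.104, -0.0187, 0.232) shift [ 0.0346 -0.0088  0.001 ]
```

```bash
python3 -m inch '[[[0.004,-0.0035,0],0,0],[[0.0085,-0.005,0],0,0],[[0.0125,-0.006,0],0,0],[[0.0165,-0.007,0],0,0],[[0.02,-0.0075,0],0,0]]'
python3 - <<'E'
from h import *
st([(-.104,-.0258,.232),(-.104,-.0187,.232)])
from workcell import capture
p,d=capture('top'); np.savez('pics/top4.npz',p=p,d=d);crop('top',p,250,150,100,80,8,'pics/top4z.png')
E
```

```text
t: 11.55
tool_pos: [0.5004, -0.1514, 0.2329]
tool_rot: [0.612, 0.791, -0.0, -0.0]
ft_force: [-0.6, -3.4, 1.3]
width: -0.0003
t 11.55 loc [-0.1028 -0.0333  0.2329] toolx-localy deg -0.0 F [-0.6 -3.4  1.3] w -0.0
(-0.104, -0.0258, 0.232) shift [ 0.0075 -0.0012  0.0009]
(-0.104, -0.0187, 0.232) shift [ 0.0146 -0.0012  0.0009]
```

View pics/top4z.png

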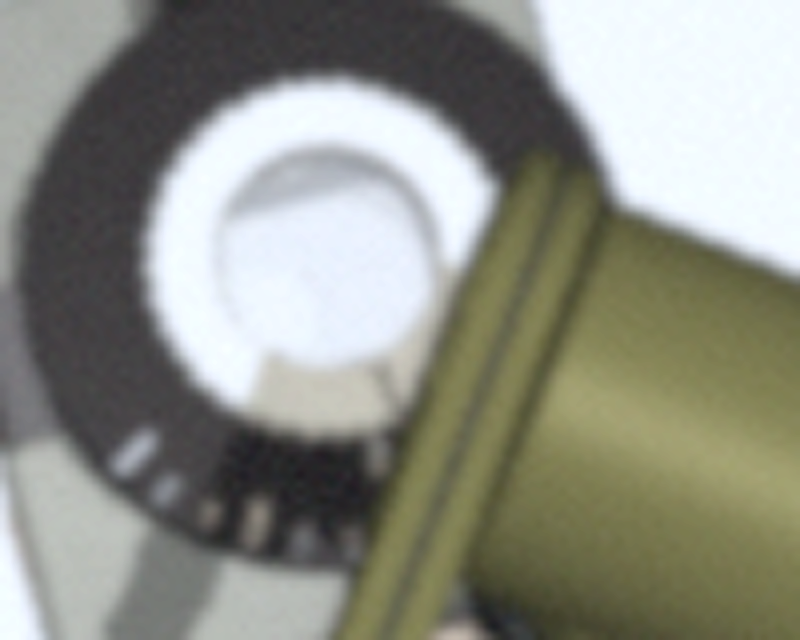

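The zero mark is hidden by the wrist, but the ring's index line at about (385,385) is approaching it. I'll stop slightly short, back off and look.

```bash
python3 -m inch '[[[0.004,-0.001,0],0,0],[[0.0075,-0.0012,0],0,0],[[0.0105,-0.0012,0],0,0],[[0.013,-0.0012,0],0,0],[[0.014,-0.0012,0],0,0]]'; python3 -c "
from h import *
st()"; python3 -m inch '[[[0,0,0],0,0],[[0,0,0],0,0],[[-0.02,0,0],0,0],[[-0.05,0,0],0,0],[[-0.1,0,0],0,0]]'; python3 -m inch '[[[-0.05,0,0],0,0],[[-0.05,0,0],0,0],[[-0.05,0,0],0,0],[[-0.05,0,0],0,0],[[-0.05,0,0],0,0]]'
python3 - <<'E'
from h import *
st([(-.104,-.0187,.232)])
from workcell import capture
p,d=capture('top'); np.savez('pics/top5.npz',p=p,d=d);crop('top',p,250,150,100,80,8,'pics/top5z.png')
W=cloud('top',d);w=W[120:260,210:350].reshape(-1,3)
r=np.linalg.norm(w[:,:2]-AX,axis=1)
m=(w[:,2]>.214)&(w[:,2]<.232)&(r>.09)&(r<.12)&(w[:,0]<.56); pc=w[m].mean(0);dd=pc[:2]-AX
print('pin',m.sum(),pc,np.linalg.norm(dd),(np.degrees(np.arctan2(dd[1],dd[0]))%360)-194.6)
E
```

```text
t: 12.22
tool_pos: [0.4958, -0.1381, 0.2326]
tool_rot: [0.612, 0.791, -0.0, -0.0]
ft_force: [-0.8, -1.8, -1.0]
width: 0.0003
t 12.22 loc [-0.1039 -0.0193  0.2326] toolx-localy deg -0.0 F [-0.8 -1.8 -1. ] w 0.0
t: 12.85
tool_pos: [0.5218, -0.2363, 0.233]
tool_rot: [0.611, 0.792, 0.0, 0.0]
ft_force: [0.4, -0.2, -0.5]
width: 0.0
t: 13.48
tool_pos: [0.5338, -0.2826, 0.233]
tool_rot: [0.611, 0.792, 0.0, 0.0]
ft_force: [-0.1, -0.4, -0.1]
width: 0.0001
t 13.47 loc [-0.1036 -0.1686  0.233 ] toolx-localy deg 0.06 F [-0.1 -0.4 -0.1] w 0.0
(-0.104, -0.0187, 0.232) shift [ 0.1499 -0.0003  0.001 ]
pin 29 [ 0.49102391 -0.12089787  0.22438352] 0.10419734132341782 0.7587245864410477
```

View pics/top5z.png

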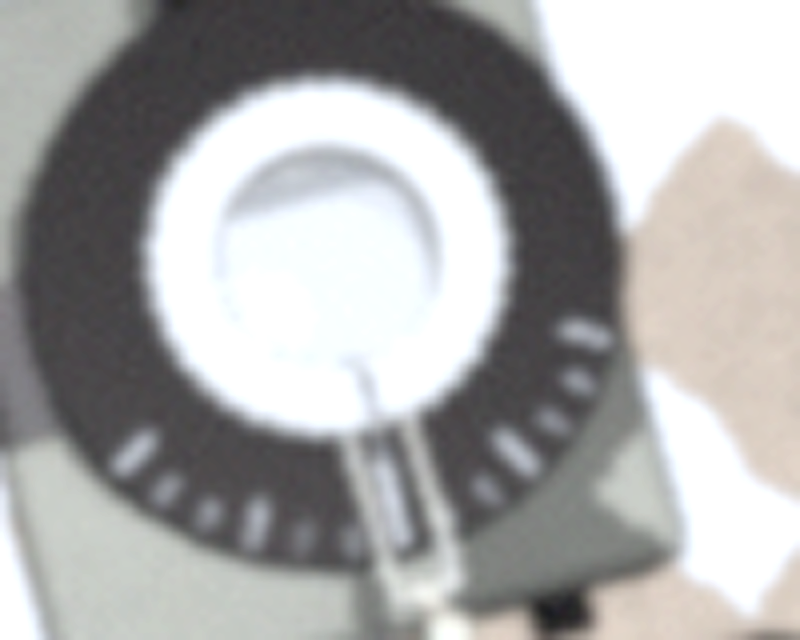

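Pin on axis line reads +0.76°, while the fingertip position suggests about +1.4°. The picture shows the zero mark between the bars, perhaps slightly left of the middle. I'll measure the scale zero and the lever more precisely.

Run:
```python
from h import *
A=np.load('pics/top0.npz')['p'];B=np.load('pics/top5.npz')['p']
def polar(p,z,ax=AX):
    g=cv2.cvtColor(p,cv2.COLOR_RGB2GRAY).astype(np.float32)
    def s(r,a):
        an=np.radians(194.6+a); q=[ax[0]+r*np.cos(an),ax[1]+r*np.sin(an),z]; return proj('top',q)
    return g,s
def prof(p,z,rs,an):
    g,s=polar(p,z); m=np.array([[s(r,a) for a in an] for r in rs],np.float32)
    return cv2.remap(g,m[...,0],m[...,1],cv2.INTER_LINEAR)
an=np.arange(-70,70,.25)
# scale marks, initial
I=prof(A,.19,np.arange(.064,.076,.001),an).mean(0)
for c in range(-60,61,10):
    m=np.abs(an-c)<4; w=np.clip(I[m]-np.percentile(I[m],30),0,None); print(c,round((an[m]*w).sum()/w.sum(),2),round(w.max(),0),end=' | ')
print()
an=np.arange(-14,14,.5)
for r in(.056,.06,.064,.068,.072):
    print(r,prof(B,.199,[r],an)[0].astype(int)[::1].tolist())
for r in(.1,.102,.104,.106,.108):
    x=prof(B,.226,[r],an)[0].astype(int).tolist();print(r,x)
```

```text
Traceback (most recent call last):
  File "h.py", line 12, in proj
    f,cx,cy,E=K(n); q=E[:3,:3].T@(np.array(p)-E[:3,3]); return np.array([f*q[0]/q[2]+cx,f*q[1]/q[2]+cy])
              ~^^^
  File "h.py", line 4, in K
    c=camera_info(n); return 210/np.tan(np.radians(c['fovy']/2)),c['cx'],c['cy'],np.array(c['extrinsics'])
ValueError: time passes only in moves, steps and waits
```

Too many camera_info calls, so I'll cache it.

```bash
sed -i 's/^def K(n):/import functools\n@functools.lru_cache\ndef K(n):/' h.py
python3 - <<'E'
from h import *
A=np.load('pics/top0.npz')['p'];B=np.load('pics/top5.npz')['p']
def prof(p,z,rs,an):
    g=cv2.cvtColor(p,cv2.COLOR_RGB2GRAY).astype(np.float32)
    def s(r,a):
        t=np.radians(194.6+a); return proj('top',[AX[0]+r*np.cos(t),AX[1]+r*np.sin(t),z])
    m=np.array([[s(r,a) for a in an] for r in rs],np.float32)
    return cv2.remap(g,m[...,0],m[...,1],cv2.INTER_LINEAR)
an=np.arange(-70,70,.25)
I=prof(A,.19,np.arange(.064,.076,.001),an).mean(0)
for c in range(-60,61,10):
    m=np.abs(an-c)<4; w=np.clip(I[m]-np.percentile(I[m],30),0,None); print(c,round((an[m]*w).sum()/w.sum(),2),int(w.max()),end=' | ')
print()
an=np.arange(-14,14.1,1)
for r in(.056,.06,.064,.068,.072): print(r,prof(B,.2,[r],an)[0].astype(int).tolist())
an=np.arange(-9,9.1,.25); J=prof(B,.226,np.arange(.100,.108,.001),an).mean(0); print(J[::4].astype(int).tolist())
E
```

```text
-60 -60.61 26 | -50 -50.52 12 | -40 -40.44 11 | -30 -30.53 21 | -20 -20.52 8 | -10 -9.97 8 | 0 -0.43 29 | 10 10.08 9 | 20 19.72 10 | 30 29.84 27 | 40 42.18 33 | 50 47.86 33 | 60 59.06 30 | 
0.056 [56, 62, 72, 86, 99, 111, 120, 121, 120, 118, 116, 122, 127, 124, 119, 107, 92, 82, 78, 79, 92, 105, 111, 115, 110, 97, 84, 71, 58]
0.06 [52, 53, 61, 71, 86, 102, 114, 123, 123, 120, 122, 124, 129, 134, 126, 113, 99, 82, 79, 83, 94, 108, 115, 111, 103, 87, 71, 61, 53]
0.064 [51, 51, 56, 62, 74, 88, 105, 118, 123, 125, 125, 129, 135, 134, 129, 111, 91, 80, 73, 87, 103, 113, 121, 110, 97, 80, 64, 55, 50]
0.068 [53, 55, 58, 62, 70, 83, 100, 112, 122, 122, 123, 126, 130, 133, 122, 106, 85, 70, 75, 86, 105, 117, 120, 111, 93, 76, 62, 56, 53]
0.072 [60, 68, 76, 81, 85, 87, 93, 107, 118, 126, 125, 125, 129, 127, 119, 99, 80, 73, 78, 98, 117, 134, 130, 120, 100, 79, 64, 56, 54]
[116, 114, 112, 111, 107, 100, 104, 126, 151, 165, 167, 161, 146, 128, 114, 109, 105, 101, 97]
```

Relative to the scale's own marks (zero at −0.43°), pin and bars read about +1.2°. That is inside the ±2.6° limit, but I'll nudge 2 mm more for margin.

```bash
python3 -m inch '[[[0.04,0,0],0,0],[[0.08,0,0],0,0],[[0.115,0,0],0,0],[[0.135,0,0],0,0],[[0.14,0,0],0,0]]'; python3 -c "
from h import *
st([(-.104,-.0193,.232),(-.104,-.0172,.232)])"
```

```text
t: 14.15
tool_pos: [0.4985, -0.1471, 0.2331]
tool_rot: [0.611, 0.792, -0.0, 0.0]
ft_force: [0.9, -0.3, -0.3]
width: -0.0003
t 14.15 loc [-0.1036 -0.0286  0.2331] toolx-localy deg 0.08 F [ 0.9 -0.3 -0.3] w -0.0
(-0.104, -0.0193, 0.232) shift [ 0.0093 -0.0004  0.0011]
(-0.104, -0.0172, 0.232) shift [ 0.0114 -0.0004  0.0011]
```

```bash
python3 -m inch '[[[0.004,0,0],0,0],[[0.008,0,0],0,0],[[0.009,0,0],0,0],[[0.01,0,0],0,0],[[0.011,0,0],0,0]]'; python3 -m inch '[[[0,0,0],0,0],[[0,0,0],0,0],[[0,0,0],0,0],[[0,0,0],0,0],[[0,0,0],0,0]]'; python3 -c "
from h import *
st([(-.104,-.0172,.232)])"
```

```text
t: 14.78
tool_pos: [0.4958, -0.1378, 0.2328]
tool_rot: [0.612, 0.791, -0.0, 0.0]
ft_force: [0.6, -1.5, -0.1]
width: -0.0001
t: 15.4
tool_pos: [0.4957, -0.1374, 0.2328]
tool_rot: [0.612, 0.791, -0.0, -0.0]
ft_force: [0.0, -1.4, -1.0]
width: -0.0002
t 15.4 loc [-0.1038 -0.0185  0.2328] toolx-localy deg -0.01 F [ 0.  -1.4 -1. ] w -0.0
(-0.104, -0.0172, 0.232) shift [ 0.0013 -0.0002  0.0008]
```

```bash
python3 -m inch '[[[0.0005,0,0],0,0],[[0.001,0,0],0,0],[[0.0015,0,0],0,0],[[0.0015,0,0],0,0],[[0.0015,0,0],0,0]]'; python3 -c "
from h import *
st([(-.104,-.0172,.232)])";python3 -m inch '[[[-0.02,0,0],0,0],[[-0.05,0,0],0,0],[[-0.1,0,0],0,0],[[-0.15,0,0],0,0],[[-0.15,0,0],0,0]]'; python3 -m inch '[[[0,0,-0.03],0,0],[[0,0,-0.05],0,0],[[0,0,-0.05],0,0],[[0,0,-0.05],0,0],[[0,0,-0.05],0,0]]'
python3 - <<'E'
from h import *
st()
from workcell import capture
p,d=capture('top'); np.savez('pics/top6.npz',p=p,d=d);crop('top',p,210,140,140,110,5.5,'pics/top6z.png')
q,dq=capture('side');cv2.imwrite('pics/side6.png',q[:,:,::-1])
for f in('top5','top6'):
    d=np.load(f'pics/{f}.npz')['d']
    W=cloud('top',d);w=W[120:260,210:350].reshape(-1,3)
    r=np.linalg.norm(w[:,:2]-AX,axis=1)
    m=(w[:,2]>.214)&(w[:,2]<.232)&(r>.09)&(r<.12)&(w[:,0]<.53); pc=w[m].mean(0);dd=pc[:2]-AX
    print('pin',m.sum(),pc,np.linalg.norm(dd),(np.degrees(np.arctan2(dd[1],dd[0]))%360)-194.6)
l=w-[*AX,0]; c,s=np.cos(YAW),np.sin(YAW); lx=c*l[:,0]+s*l[:,1]; ly=-s*l[:,0]+c*l[:,1]
m=(w[:,2]>.18)&(ly>.088)&(np.abs(lx)<.03); print('tab',m.sum(),ly[m].min(),ly[m].max(),w[m,2].mean()); print('beyond .1:',((w[:,2]>.15)&(ly>.102)&(np.abs(lx)<.03)).sum())
for nm,(u,v) in dict(loupe=(254,276),blower=(378,159),watch=(347,241)).items(): print(nm,W[v,u].round(3))
E
```

```text
t: 16.02
tool_pos: [0.4954, -0.1358, 0.2328]
tool_rot: [0.612, 0.791, 0.0, -0.0]
ft_force: [-0.7, -2.1, 0.1]
width: 0.0005
t 16.02 loc [-0.1037 -0.0169  0.2328] toolx-localy deg -0.01 F [-0.7 -2.1  0.1] w 0.0
(-0.104, -0.0172, 0.232) shift [-0.0003 -0.0003  0.0008]
t: 16.65
tool_pos: [0.5336, -0.2847, 0.2325]
tool_rot: [0.613, 0.79, 0.0, 0.0]
ft_force: [0.4, 0.9, -0.2]
width: 0.0001
t: 17.27
tool_pos: [0.5327, -0.2805, 0.2814]
tool_rot: [0.611, 0.791, -0.0, -0.001]
ft_force: [0.7, 0.1, -0.1]
width: -0.0003
t 17.27 loc [-0.1041 -0.1664  0.2814] toolx-localy deg 0.01 F [ 0.7  0.1 -0.1] w -0.0
pin 29 [ 0.49102391 -0.12089787  0.22438352] 0.10419734132341782 0.7587245864410477
pin 29 [ 0.4905642  -0.1188226   0.22511382] 0.10411262928162365 -0.40965042040016897
tab 44 0.09212165396768353 0.09607645801169737 0.19240281529747924
beyond .1: 0
loupe [ 0.397 -0.012  0.001]
blower [ 0.669 -0.308  0.069]
watch [ 0.478 -0.236  0.027]
```

View pics/top6z.png

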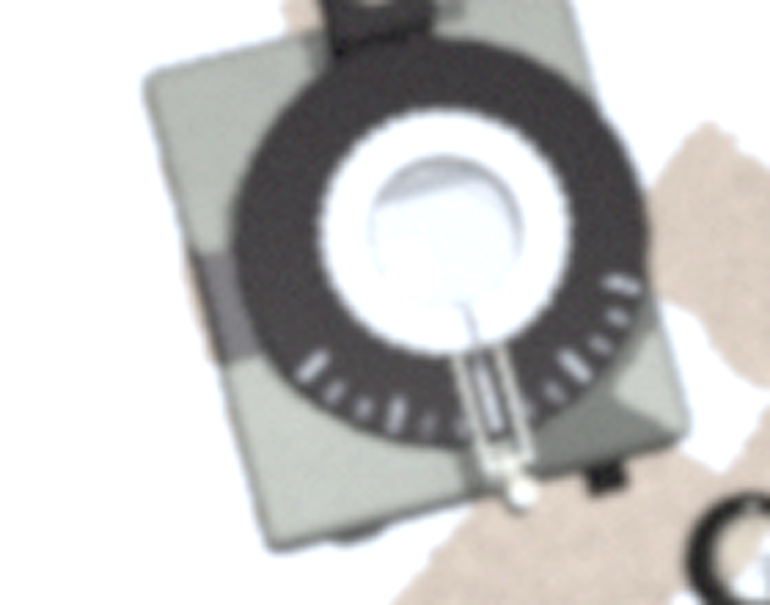

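View pics/side6.png

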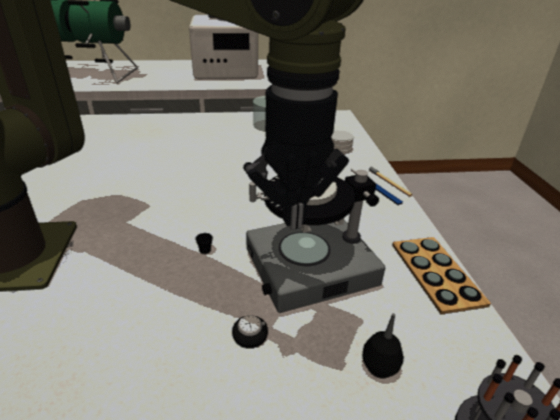

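The zero mark now lies midway between the lever's bars at about (487,395). The pin reads −0.41°, and the scale's zero reads −0.43°. The tab's outer face is at 96 mm, so the slide is home. Loupe, blower and watch have not moved, and the arm is clear.

```bash
python3 -c "
from workcell import env
print(env.job_done())"
```

```text
the job is handed in; nothing more can be done
None
```

The polariscope is set up and the job is handed in at about 17 s of the 51 s allowed. I only pushed, with the shut fingertips.

- **Tint slide:** it is home against its stop. The tool stopped moving as the force rose to about 9 N, and the tab's outer face measured 96 mm from the axis, which is its home position.
- **Analyser:** I pushed it from about +50° to zero. A first stop left it about +1.2° off, so I nudged it about 2 mm further. In the last top picture the zero mark lies midway between the bars. The pin reads −0.41°; the scale's own zero reads −0.43° in the first picture, so the error is well inside the 2.6° limit. The pin top measured 225 mm, so the analyser is still down in its seat.
- **Forces:** the highest reading while pushing was about 9.6 N, at the slide stop, against the 30 N limit.
- **Other things:** loupe, blower and watch read the same positions as at the start to within 3 mm, checked at one point on each. The crystal could not be measured because the head and arm hide it, but nothing went near it.
- **Checks that disagreed:** after the first stop, the pin reading gave +0.8° and the fingertip position gave +1.4°. I went by the scale marks instead, which is why I made the extra nudge.

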